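Turn the weight carousel to the loading pointer

ROBOT

A 6-joint arm with a two-finger parallel gripper is mounted at the origin on a cart in front of the work surface, level with it; the furniture and walls round the work are solid. World frame = base frame: x ahead of the robot, y to its left, z up, the work surface at z = 0. Lengths are in mm, angles in rad, forces in N, time in s.
With the tool pointing down it reaches from about 275 to 850 mm from the base axis. Payload 19 kg.
Tool frame: the origin (TCP) lies at the centre of the arm's flange, where the gripper is bolted on; the fingertips stand 173 mm ahead of it and the grasp point (between the pads) lies 155 mm ahead of it (arm.grasp_offset is the distance from the TCP to the grasp point, in mm); z points along the fingers, y is the line along which they close (so a half turn about z gives the same grasp; the last joint's range is limited). The gripper opens to 85 mm and grips with 20 to 120 N. Pads are 22 mm wide; open, the fingers measure 114 mm over their backs; the gripper's body (76 mm by 85 mm) begins 54 mm behind the grasp point. The pads swing forward as they close: fully open they stand 13 mm farther back than shut.
Start: joints at [1.163, 0.15, 1.437, -0, 1.554, -0.134], TCP at [155.488, 553.566, 404.667] pointing down, gripper open.
Joint ranges: [-2.8, 2.8], [-0.68, 2.1], [0.12, 2.68], [-1.39, 4.53], [0.16, 2.79], [-2.81, 2.81]. Speed limits (rad/s): [1.89, 1.89, 2.22, 3.01, 3.01, 3.01].

INTERFACE

Orientations are given as a unit quaternion [x, y, z, w].
In Python, from cell import arm gives the robot as it stands.
- The arm moves only by the tool arm_command, never from a script. Its argument "rows" is text: rows parted by semicolons, each of 7 numbers parted by spaces: the shift along the tool's x, y, z each as a share of 0.05 m, from -1 to 1, then the turn, a rotation vector about the tool's x, y, z each as a share of pi rad, from -1 to 1, then the opening in per cent of the stroke, from 0 (shut) to 100 (fully open). A call has 1 to 20 rows; each row shifts and turns the commanded pose from where the row before left it, along the tool's axes as they then stand; what a row does not reach is not made up. A row lasts 1/12 s, in which the tool goes at most 41.7 mm and 7.16 degrees, less where a joint would pass 70% of its speed; a pose out of reach is approached as far as the arm can. A call with a number of a shift or a turn outside -1 to 1 is refused whole. A call with a gripper value outside its range is refused whole. The fingers move at their own pace and stop on an object; the grip force is fixed at half the most. Time passes only in rows, so rows that do not move let the fingers close. It gives the time, the measured TCP pose, the force, the opening and the grip force at its end, in the units of the state.
- arm.read_state(): the state, without advancing time (a new reading comes with each control period).
- arm.snapshot(name): name is "scene" or "top" or "wrist"; returns the picture (420x560x3 uint8, red, green, blue); there is no depth.
- arm.camera_model(name): a dict with "camera_matrix" (3x3 intrinsics, pixels), "origin" and "attitude" of the camera in the world. Camera axes: x right, y up, looking along -z (the intrinsics and any distortion apply to the point x, -y, -z); pixel columns grow to the right and rows downward; lengths in mm; the calibration is good to about 2 mm. A picture is of the moment at which its call begins: read the wrist's pose just before it. camera_model takes no time and is no camera call; for the wrist camera it gives the pose at the moment of the call.
- arm.close_job(): hands the job in; it is judged then, once.
Trained networks look in the newest picture that a camera, given by its name, has taken for a name from the list of things; names that differ only in an ending like _2 or _b are one class to them, and where a whole thing is asked for, a point or a joint stands for the part that bears it (a point fixed in the world has none). Each returns a list of dicts, best first, with "confidence" (0 to 1); they miss things now and then, are a little off and sometimes report something else, mostly with a low value. They report only what shows in the picture. A call takes as long as a camera call. They do not tell look-alikes from the thing itself.
- arm.recognise(camera, target): "xy" ([column, row] as shares, 0 to 1, of the picture: columns of its width, rows of its height, amid what is visible of it).
- arm.outline_of(camera, target): "pixels" (420x560 bool, what is visible of it) and "xy" ([column, row] as shares, 0 to 1, of the picture: columns of its width, rows of its height, amid what is visible of it).
The state is a dict: "time": time; "q": joint angles; "joint_vel": joint speeds; "effort": joint torques, N m; "ee_pos": TCP position; "orientation": TCP orientation; "contact_force": force on the tool from outside, world axes, zero at the start; "wrist_torque": the same for the moment, N m; "grip_width": finger opening in mm; "grasp_force": force on a finger pad.
Only numpy, scipy, OpenCV 4.12 (cv2) and the standard library are available. Lean on these libraries where they do the work, as an engineer would, in place of code of your own. Each camera call takes 0.05 s, during which the arm holds its last target. There are 200 camera calls.

TASK

Bring the large silvery weight squarely in front of the red pointer by turning the carousel: push gently sideways on its spokes or their upright handles with a fingertip, then move clear. The wheel may be turned either way and with several pushes. Do not touch or lift the three weights, which ride along in their pockets, and leave the other things on the table where they lie.

Things in the scene. Friction and masses are not known exactly. Their poses are not given: they have to be found in the camera images.
- stand: Fixed round grey foot of a small weight carousel, 160 mm across, 13 mm high; origin: centre of its underside, on the wheel's vertical axis. Its own -x axis runs along the red pointer, a low radial arrow outside the wheel's rim, 84 to 128 mm from the axis, top 12 mm above the table, tip towards the axis. On it turns an aluminium disc, 170 mm across, top 24 mm above the table; hub 34 mm across.
- wheel (a joint): How far the wheel has been turned since the start, rad, positive counter-clockwise from above; always 0 at the start, so it tells nothing of where the weights stand. It turns without end either way. Dry friction (0.22 N m, some 2 N at a handle): it stays where it is left. Three pockets 120 degrees apart, a steel spoke midway between each two.
- handle_0 (a point): Point on the axis of the upright black handle at the end of spoke 0 (a 10 mm steel bar, 36 mm above the table, that runs past the rim): 12 mm thick (15 mm at the foot), from 29 to 80 mm above the table, this point 62 mm above the table and 105 mm from the wheel's axis. Seen from above it stands 60 degrees counter-clockwise from the pocket of the large silvery weight. May be pushed sideways either way with about 2 to 3 N.
- handle_1 (a point): Point on the axis of the upright black handle at the end of spoke 1 (a 10 mm steel bar, 36 mm above the table, that runs past the rim): 12 mm thick (15 mm at the foot), from 29 to 80 mm above the table, this point 62 mm above the table and 105 mm from the wheel's axis. Seen from above it stands 180 degrees counter-clockwise from the pocket of the large silvery weight. May be pushed sideways either way with about 2 to 3 N.
- handle_2 (a point): Point on the axis of the upright black handle at the end of spoke 2 (a 10 mm steel bar, 36 mm above the table, that runs past the rim): 12 mm thick (15 mm at the foot), from 29 to 80 mm above the table, this point 62 mm above the table and 105 mm from the wheel's axis. Seen from above it stands 300 degrees counter-clockwise from the pocket of the large silvery weight. May be pushed sideways either way with about 2 to 3 N.
- weight_0: The large silvery steel calibration weight, 44 mm across, 55 mm high with a neck and knob, about 0.5 kg; the one to bring to the pointer. Stands loose in its pocket (1.5 mm play all round, 8 mm deep). Origin: centre of its underside, 24 mm above the table. Not to be touched.
- weight_1: Middle, brass-coloured weight, 34 mm across, 42 mm high, loose in the next pocket (120 degrees counter-clockwise from above). Origin: centre of its underside. Not to be touched.
- weight_2: Smallest, brass-coloured weight, 24 mm across, 30 mm high, loose in the third pocket (240 degrees counter-clockwise from the first). Origin: centre of its underside. Not to be touched.
- pocket_0 (a point): Centre of the floor of the pocket of weight_0 on the wheel (black rim 8 mm high, white mark on the disc outside it), 24 mm above the table, 55 mm from the axis.
- pocket_1 (a point): Centre of the floor of the pocket of weight_1 on the wheel (black rim 8 mm high, white mark on the disc outside it), 24 mm above the table, 55 mm from the axis.
- pocket_2 (a point): Centre of the floor of the pocket of weight_2 on the wheel (black rim 8 mm high, white mark on the disc outside it), 24 mm above the table, 55 mm from the axis.
- adapter_plate: White plate 64x100x4 mm lying flat in front of the tall solid spring testing machine that stands to the left of the carousel, bystander. Origin: centre of its underside.
- ring_gauge: Steel setting ring, 52 mm across, 14 mm high, lying flat, bystander. Origin: centre of its underside.
- screwdriver_0: Red-handled screwdriver, 200 mm long, 25 mm thick, lying on the left of the table, bystander. Origin: its middle, on the table.
- pen_ball: Black pen, 145 mm long, lying to the right of the carousel, bystander. Origin: its middle, on the table.
- tweezers: Steel tweezers, 122 mm long, 8 mm high, lying to the right, bystander. Origin: middle, on the table.
There are look-alikes about, which are no part of the job. There is more than one size of the stand; the one meant has the size given above.

How it is judged:
By the outcome, as a careful person would: the job done as asked, in the order asked, and still so for the second after the job is handed in, with the robot touching nothing.
It also fails if it takes over 64 s, if anything falls off the work surface, if the arm or the gripper's body presses on something with over 40 N, if the wrist force passes 120 N, or if a joint passes its speed limit or range.

## Working session

There is one attempt and no reset: what is moved stays moved. The work goes in short steps, Python scripts to look and compute and a tool call to move; the robot and the scene stay as the last step left them, time stands still between calls to the robot, and variables do not carry over. Pictures are saved under pics/ and viewed, at most 13 in all, crops included, and the job is handed in when it is done.

Besides the shell and the picture viewer there is one more tool, called after "Request:" as name(argument=value, ...), one argument or row to a line, values as JSON. arm_command: Moves the arm, as the interface text tells. Its arguments: {"type":"object","properties":{"rows":{"type":"string"}},"required":["rows"]}

```bash
mkdir -p pics; cat > h.py <<'E'
import numpy as np, cv2
from cell import arm
def snap(c,name):
    m=arm.camera_model(c); im=arm.snapshot(c); cv2.imwrite(f'pics/{name}.png',im[:,:,::-1]); return im,m
def ray(m,uv,z):
    K=np.array(m['camera_matrix']);d=np.linalg.inv(K)@[uv[0],uv[1],1]
    A=np.array(m['attitude'])
    if A.shape!=(3,3):
        from scipy.spatial.transform import Rotation as R; A=R.from_quat(A).as_matrix()
    d=A@[d[0],-d[1],-d[2]]; o=np.array(m['origin']); return o+d*(z-o[2])/d[2]
def find(c,m,t,z):
    for r in arm.recognise(c,t)[:4]:
        uv=np.array(r['xy'])*[560,420]; print(t,round(r['confidence'],2),uv.round(),ray(m,uv,z).round(1))
E
python3 - <<'E'
from h import *
print(arm.camera_model('top'),arm.read_state()['orientation'])
ims=[]
for c in('top','scene'):
    im,m=snap(c,c+'1')
    for t,z in(('stand',24),('weight_0',50),('weight_1',45),('weight_2',39),('handle_0',80),('pocket_0',24)): find(c,m,t,z)
E
```

```text
{'camera_matrix': array([[393.17127165,   0.        , 277.11434587],
       [  0.        , 393.17127165, 209.21569478],
       [  0.        ,   0.        ,   1.        ]]), 'origin': array([ 328.73813462, -146.1435702 , 1548.76291508]), 'attitude': array([-0.05436962,  0.04520776,  0.7158987 , -0.69461446])} [ 1.36496971e-01  9.90640304e-01 -5.78382882e-04 -1.72569530e-04]
stand 0.93 [342. 170.] [ 693. -391.   24.]
stand 0.5 [312. 232.] [ 451.6 -260.6   24. ]
weight_0 0.6 [346. 214.] [ 513.  -393.9   50. ]
weight_1 0.6 [346. 214.] [ 513.6 -394.7   45. ]
weight_2 0.6 [346. 214.] [ 514.3 -395.7   39. ]
handle_0 0.66 [338. 227.] [ 465.  -354.7   80. ]
pocket_0 0.56 [341. 227.] [ 468.7 -374.3   24. ]
stand 0.61 [331. 239.] [ 565.1 -361.3   24. ]
stand 0.6 [353. 230.] [ 663.2 -393.3   24. ]
stand 0.46 [287. 247.] [ 427.6 -272.4   24. ]
weight_0 0.62 [315. 250.] [ 429.2 -379.3   50. ]
weight_0 0.47 [302. 243.] [ 444.4 -319.2   50. ]
weight_0 0.45 [331. 239.] [ 521.3 -385.7   50. ]
weight_1 0.62 [315. 250.] [ 436.2 -375.3   45. ]
weight_1 0.47 [302. 243.] [ 451.5 -314.8   45. ]
weight_1 0.45 [331. 239.] [ 528.8 -381.7   45. ]
weight_2 0.62 [315. 250.] [ 444.6 -370.5   39. ]
weight_2 0.47 [302. 243.] [ 460.  -309.6   39. ]
weight_2 0.45 [331. 239.] [ 537.8 -377.    39. ]
handle_0 0.81 [315. 251.] [ 386.  -403.9   80. ]
pocket_0 0.93 [316. 251.] [ 465.9 -362.5   24. ]
```

View pics/top1.png

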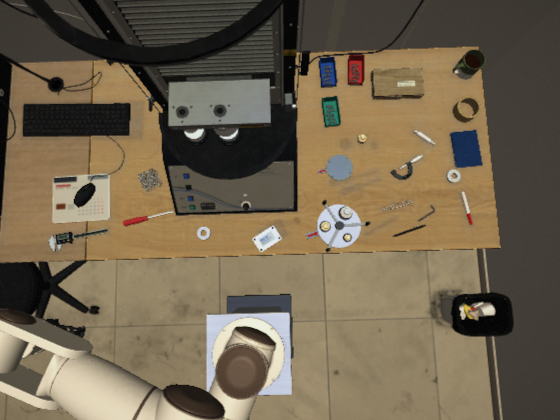

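View pics/scene1.png

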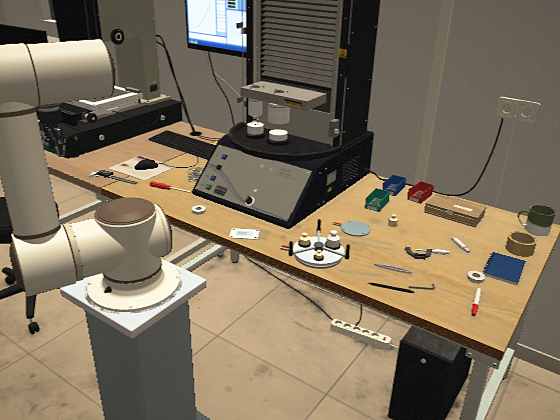

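The top view shows the carousel at about (339,226), its pointer to the left at about (313,234), and a bare look-alike disc at (340,168). I'll enlarge this part.

```bash
python3 - <<'E'
from h import *
im=cv2.imread('pics/top1.png');cv2.imwrite('pics/c1.png',cv2.resize(im[195:260,295:380],None,fx=9,fy=9,interpolation=cv2.INTER_CUBIC))
m=arm.camera_model('top')
print(ray(m,(339.5,226),24),arm.read_state()['q'])
E
```

```text
[ 471.9699024  -369.82954337   24.        ] [ 1.16301733e+00  1.50492531e-01  1.43736979e+00  1.05277131e-06
  1.55381711e+00 -1.34006561e-01]
```

View pics/c1.png

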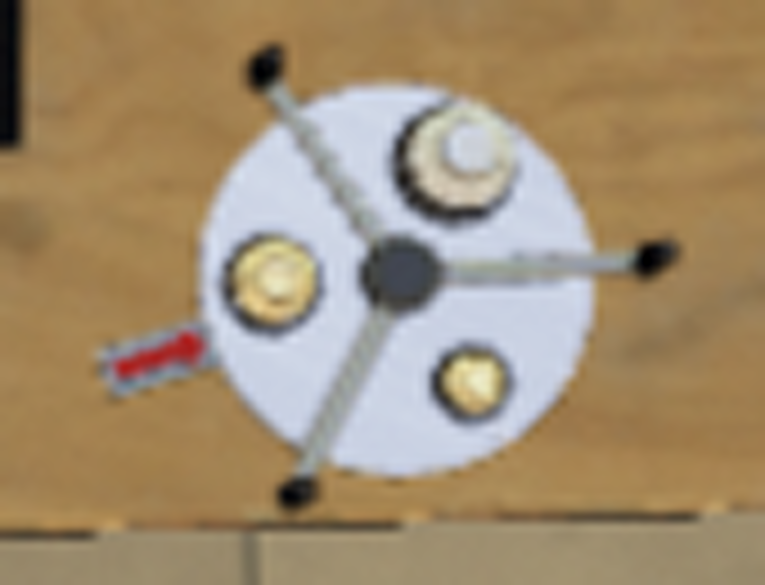

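The crop shows the wheel centre at about (339,226). The silvery weight is up and right, about 134° clockwise of the pointer, so I need to turn it CCW. The front handle (spoke 1, crop (297,490)) can be pushed round the right side, clear of the machine. I'll approach along an arc in front of the machine with the fingers shut.

Request:
arm_command(
  rows="-.46 -.53 0 0 0 0 0;-.46 -.53 0 0 0 0 0;-.46 -.53 0 0 0 0 0;-.46 -.53 0 0 0 0 0;-.46 -.53 0 0 0 0 0;-.46 -.53 0 0 0 0 0;-.46 -.53 0 0 0 0 0;-.46 -.53 0 0 0 0 0;-.38 -.58 0 0 0 0 0;-.38 -.58 0 0 0 0 0;-.38 -.58 0 0 0 0 0;-.38 -.58 0 0 0 0 0;-.38 -.58 0 0 0 0 0;-.38 -.58 0 0 0 0 0;-.38 -.58 0 0 0 0 0;-.38 -.58 0 0 0 0 0;-.38 -.58 0 0 0 0 0",
)

```text
time: 2.12
ee_pos: [369.2, 0.4, 405.0]
orientation: [0.137, 0.991, -0.0, 0.0]
contact_force: [0.5, 1.0, -0.4]
grip_width: 0.3
grasp_force: 0.0
```

Request:
arm_command(
  rows="-.2 -.65 0 0 0 0 0;-.2 -.65 0 0 0 0 0;-.2 -.65 0 0 0 0 0;-.2 -.65 0 0 0 0 0;-.2 -.65 0 0 0 0 0;-.2 -.65 0 0 0 0 0;-.2 -.65 0 0 0 0 0;-.1 -.5 0 0 0 0 0;0 0 0 0 0 0 0",
)

```text
time: 2.87
ee_pos: [372.9, -264.9, 404.2]
orientation: [0.138, 0.99, -0.0, -0.0]
contact_force: [0.4, 1.1, -0.9]
grip_width: 0.3
grasp_force: 0.0
```

```bash
python3 - <<'E'
from h import *
s=arm.read_state();print(s['q'],s['ee_pos'],s['orientation'],s['time'])
im,m=snap('wrist','w1');print(m)
E
```

```text
[-7.86016005e-01 -9.78770905e-02  1.69288952e+00 -9.48568626e-04
  1.54694674e+00 -2.07998604e+00] [ 372.87041649 -264.85276391  404.23928555] [ 1.37960303e-01  9.90437629e-01 -2.67593701e-04 -4.32194525e-04] 2.8667
{'camera_matrix': array([[325.63606662,   0.        , 278.74530679],
       [  0.        , 325.63606662, 212.14501402],
       [  0.        ,   0.        ,   1.        ]]), 'origin': array([ 302.43102934, -243.61183644,  373.31624655]), 'attitude': array([-0.11645354, -0.08864273,  0.59687581,  0.7888728 ])}
```

View pics/w1.png

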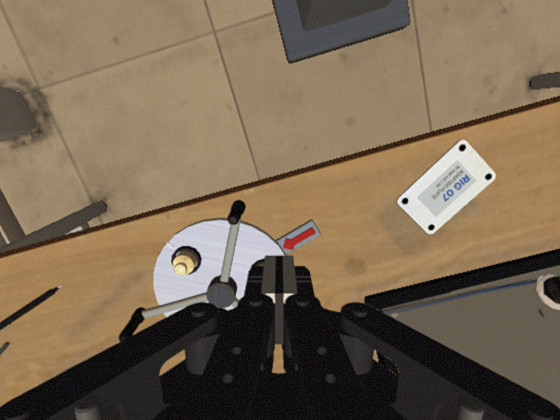

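The wrist view shows the pointer from about (283,245) to (318,229), the front handle (spoke 1) with its top at about (238,206), the hub at (221,291), and the right handle (spoke 2) top at about (128,330).

```bash
python3 - <<'E'
from h import *
m=arm.camera_model('wrist')
t=ray(m,(283,245.5),12);T=ray(m,(317,228),12)
print('ptr',t,T,np.linalg.norm(T-t)); u=(T-t)/np.linalg.norm(T-t); print('axis from ptr',t-84*u,np.degrees(np.arctan2(u[1],u[0])))
h1=ray(m,(239,206),80);h1f=ray(m,(235,221),29);h2=ray(m,(138,313),80);h2b=ray(m,(127,333),29)
for z in(36,45,55):print('hub',z,ray(m,(221,291),z))
print(h1,h1f,h2,h2b)
mt=arm.camera_model('top')
g=lambda x,y:(295+(x+.5)/9-.5,195+(y+.5)/9-.5)
c=ray(mt,g(398,278),24); print('top c',c)
for n,p,z in(('h0',(268,60),80),('h1',(297,493),50),('h2',(655,257),55),('p0',(452,163),32),('p1',(272,281),45),('p2',(472,382),40),('ptr',(162,356),12)):
    q=ray(mt,g(*p),z)-c;print(n,q[:2],np.hypot(*q[:2]),np.degrees(np.arctan2(q[1],q[0])))
E
```

```text
ptr [ 449.4008475  -277.31356809   12.        ] [ 438.90293092 -232.85635346   12.        ] 45.679866297207255
axis from ptr [ 468.70530401 -359.06525283   12.        ] 103.28617782842035
hub 36 [ 475.11687163 -359.95696008   36.        ]
hub 45 [ 470.51344849 -356.80477389   45.        ]
hub 55 [ 465.39853389 -353.30234478   55.        ]
[ 372.16643116 -299.56807105   80.        ] [ 399.5922176  -319.20145625   29.        ] [ 453.55124717 -435.64281592   80.        ] [ 502.68430255 -493.7220556    29.        ]
top c [ 474.22011172 -367.14237407   24.        ]
h0 [88.09631452 57.84040578] 105.38725337207435 33.28725100791628
h1 [-91.95413402  50.80578219] 105.05612912659056 151.07881350467832
h2 [   2.62897379 -104.32984527] 104.36296334262096 -88.55652778460703
p0 [ 48.27498814 -24.61039469] 54.18621602008644 -27.012304009355475
p1 [-1.64606509 56.63094149] 56.65485913683212 91.66492085173566
p2 [-46.85030572 -26.79885021] 53.97341492763171 -150.23000551602544
ptr [-29.69403914 102.18716636] 106.41406358595489 106.20306239852245
```

```bash
python3 - <<'E'
from h import *
from scipy.optimize import least_squares
m=arm.camera_model('wrist');mt=arm.camera_model('top')
from scipy.spatial.transform import Rotation as R
def proj(m,P):
    p=R.from_quat(m['attitude']).as_matrix().T@(np.array(P)-m['origin']);K=m['camera_matrix']
    q=K@[p[0],-p[1],-p[2]];return q[:2]/q[2]
g=lambda x,y:(295+(x+.5)/9-.5,195+(y+.5)/9-.5)
def pol(v,r,a,z): return [v[0]+r*np.cos(a),v[1]+r*np.sin(a),z]
obs=[('h1',m,(235,221),105,80),('h1',m,(238,205),105,29),('h2',m,(123,338),105,80),('h2',m,(138,313),105,29),('p2',m,(184,262),55,54),('tip',m,(283,245.5),84,12),('tip',m,(317,228),128,12)]
T=[('h0',(268,60),105,80),('h1',(297,493),105,55),('h2',(655,257),105,55),('p0',(452,163),55,32),('p1',(272,281),55,45),('p2',(472,382),55,40),('tip',(162,356),106,12),('tip',(398,278),0,24)]
top=[(n,mt,g(*p),r,z) for n,p,r,z in T]
off=dict(h0=60,h1=180,h2=300,p0=0,p1=120,p2=240)
def f(v,O):
    return np.concatenate([proj(mm,pol(v,r,np.radians(v[3] if n=='tip' else v[2]+off[n]),z))-p for n,mm,p,r,z in O])
for O in(obs,top):
    s=least_squares(f,[470,-365,-28,105],args=(O,),loss='soft_l1');print(s.x.round(1),f(s.x,O).reshape(-1,2).round(1).tolist())
E
```

```text
[ 475.6 -358.   -28.8  107. ] [[-0.2, -1.7], [2.7, -0.1], [0.1, 0.1], [4.3, -2.6], [-2.9, 6.9], [0.1, 1.3], [-2.4, 0.0]]
[ 474.  -365.8  -28.2  106.3] [[0.3, -0.3], [0.1, 0.1], [-0.2, -0.1], [0.0, 0.0], [0.1, 0.1], [0.2, 0.0], [-0.2, 0.1], [-0.3, 0.1]]
```

Request:
arm_command(
  rows="-.28 -.2 0 0 0 0 0;-.28 -.2 0 0 0 0 0;0 0 0 0 0 .039 0;0 0 0 0 0 .039 0;0 0 0 0 0 .039 0;0 0 0 0 0 .039 0;0 0 0 0 0 .039 0;0 0 0 0 0 .039 0;0 0 0 0 0 .039 0;0 0 0 0 0 .039 0;0 0 0 0 0 .039 0;0 0 0 0 0 .039 0;0 0 0 0 0 .039 0;0 0 0 0 0 .039 0;0 0 0 0 0 .039 0;0 0 0 0 0 .039 0;0 0 0 0 0 .039 0;0 0 0 0 0 .039 0;0 0 .5 0 0 0 0;0 0 0 0 0 0 0",
)

```text
time: 4.58
ee_pos: [394.7, -286.8, 376.8]
orientation: [0.899, 0.439, -0.001, -0.002]
contact_force: [-0.3, 0.8, -1.4]
grip_width: 0.0
grasp_force: 0.0
```

```bash
python3 - <<'E'
from h import *
from scipy.spatial.transform import Rotation as R
s=arm.read_state();M=R.from_quat(s['orientation']).as_matrix();print(s['q'],s['ee_pos'],M.round(3),np.degrees(np.arctan2(M[1,1],M[0,1])))
snap('wrist','w2')
E
```

```text
[-7.86495015e-01 -1.97934207e-02  1.67463949e+00  5.65718408e-05
  1.49039996e+00 -1.23657590e-01] [ 394.66958587 -286.79349291  376.82425427] [[ 0.615  0.788 -0.003]
 [ 0.788 -0.615  0.003]
 [ 0.001 -0.004 -1.   ]] -37.978000627981785
```

View pics/w2.png

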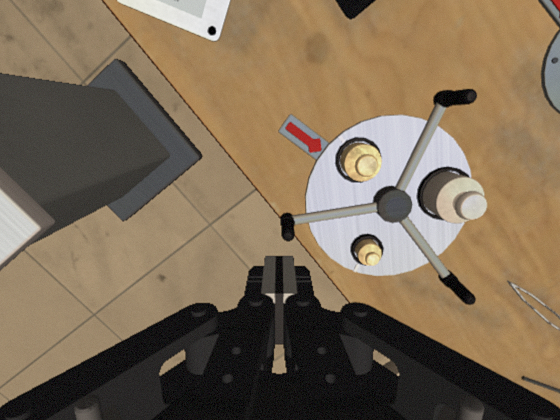

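The close view shows the whole wheel: hub (394,205), handles at (288,227), (457,98) and (459,290), and the pointer from (288,124) to (321,150).

```bash
cat > fit.py <<'E'
from h import *
from scipy.optimize import least_squares
from scipy.spatial.transform import Rotation as R
def proj(m,P):
    p=R.from_quat(m['attitude']).as_matrix().T@(np.array(P)-m['origin']);K=m['camera_matrix']
    q=K@[p[0],-p[1],-p[2]];return q[:2]/q[2]
off=dict(h0=60,h1=180,h2=300,p0=0,p1=120,p2=240)
def f(v,O,m):
    return np.concatenate([proj(m,[v[0]+r*np.cos(a),v[1]+r*np.sin(a),z])-p for n,p,r,z in O for a in[np.radians(v[3] if n=='tip' else v[2]+off[n])]])
def fit(O,m,x0=(474,-364,-28,106)):
    s=least_squares(f,x0,args=(O,m),loss='soft_l1');print(s.x.round(1),'to go',(s.x[3]-s.x[2]).round(1),f(s.x,O,m).reshape(-1,2).round(1).tolist())
E
python3 - <<'E'
from fit import *
m=arm.camera_model('wrist')
fit([('h0',(468,97),105,80),('h0',(442,100),105,29),('h1',(289,234),105,80),('h1',(287,218),105,29),('h2',(469,297),105,80),('h2',(448,281),105,29),('p0',(472,206),55,79),('p1',(369,166),55,66),('p2',(372,259),55,54),('tip',(288,126),126,12),('tip',(321,151),84,12)],m)
E
```

```text
[ 476.3 -362.7  -28.8  106.5] to go 135.3 [[3.5, -0.5], [-1.7, -0.5], [-1.0, 1.2], [-0.3, -0.4], [0.6, 3.7], [-4.8, -6.1], [0.8, 1.2], [-1.1, -0.8], [0.5, 0.1], [0.3, 0.3], [0.6, 0.2]]
```

Request:
arm_command(
  rows="0 .1 .4 0 0 0 0;0 0 .5 0 0 0 0;0 0 .5 0 0 0 0;0 0 .5 0 0 0 0;0 0 .5 0 0 0 0;0 0 .4 0 0 0 0;0 0 .27 0 0 0 0;0 0 0 0 0 0 0;-.08 0 0 0 0 0 0;-.08 0 0 0 0 0 0;0 0 0 0 0 0 0;0 0 0 0 0 0 0",
)

```text
time: 5.63
ee_pos: [393.9, -297.8, 227.4]
orientation: [0.899, 0.438, 0.0, 0.001]
contact_force: [0.1, -0.5, -0.0]
grip_width: -0.1
grasp_force: 0.0
```

Request:
arm_command(
  rows="-.06 .002 0 0 0 -.009 0;-.08 .002 0 0 0 -.012 0;-.112 .003 0 0 0 -.017 0;-.112 .003 0 0 0 -.017 0;-.112 .003 0 0 0 -.017 0;-.112 .003 0 0 0 -.017 0;-.112 .003 0 0 0 -.017 0;-.112 .003 0 0 0 -.017 0;-.112 .003 0 0 0 -.017 0;-.112 .003 0 0 0 -.017 0;-.08 .002 0 0 0 -.012 0;0 0 0 0 0 0 0",
)

```text
time: 6.63
ee_pos: [372.5, -348.9, 226.8]
orientation: [0.752, 0.659, -0.0, 0.0]
contact_force: [0.2, 1.1, -0.3]
grip_width: -0.2
grasp_force: 0.0
```

```bash
cat > st.py <<'E'
from fit import *
s=arm.read_state();M=R.from_quat(s['orientation']).as_matrix();d=s['ee_pos'][:2]-np.array([475,-364])
print(s['q'].round(2),s['ee_pos'].round(1),'r',np.hypot(*d).round(1),'ang',(np.degrees(np.arctan2(d[1],d[0]))%360).round(1),'yaw+180',(np.degrees(np.arctan2(M[1,1],M[0,1]))+180).round(1),s['contact_force'].round(1))
E
python3 st.py
```

```text
[-0.9   0.15  1.82 -0.    1.18 -0.77] [ 372.5 -348.9  226.8] r 103.6 ang 171.6 yaw+180 172.5 [ 0.2  1.1 -0.3]
```

Request:
arm_command(
  rows="-.06 .001 0 0 0 -.009 0;-.113 .002 0 0 0 -.017 0;-.113 .002 0 0 0 -.017 0;-.113 .002 0 0 0 -.017 0;-.113 .002 0 0 0 -.017 0;-.113 .002 0 0 0 -.017 0;-.113 .002 0 0 0 -.017 0;-.113 .002 0 0 0 -.017 0;-.113 .002 0 0 0 -.017 0;-.113 .002 0 0 0 -.017 0;-.113 .002 0 0 0 -.017 0;-.113 .002 0 0 0 -.017 0;-.113 .002 0 0 0 -.017 0;-.113 .002 0 0 0 -.017 0;-.113 .002 0 0 0 -.017 0;-.113 .002 0 0 0 -.017 0;-.113 .002 0 0 0 -.017 0;-.113 .002 0 0 0 -.017 0;-.08 .002 0 0 0 -.012 0;0 0 0 0 0 0 0",
)

```text
time: 8.3
ee_pos: [406.7, -441.6, 226.6]
orientation: [0.356, 0.934, -0.0, 0.0]
contact_force: [0.2, -0.4, 0.0]
grip_width: -0.1
grasp_force: 0.0
```

```bash
python3 st.py
```

```text
[-0.95  0.32  1.6   0.    1.22 -1.8 ] [ 406.7 -441.6  226.6] r 103.4 ang 228.6 yaw+180 228.3 [ 0.2 -0.4  0. ]
```

Request:
arm_command(
  rows="-.06 .001 0 0 0 -.009 0;-.113 .002 0 0 0 -.017 0;-.113 .002 0 0 0 -.017 0;-.113 .002 0 0 0 -.017 0;-.113 .002 0 0 0 -.017 0;-.113 .002 0 0 0 -.017 0;-.113 .002 0 0 0 -.017 0;-.113 .002 0 0 0 -.017 0;-.113 .002 0 0 0 -.017 0;-.113 .002 0 0 0 -.017 0;-.113 .002 0 0 0 -.017 0;-.08 .001 0 0 0 -.012 0;-.04 .001 0 0 0 -.006 0;0 0 0 0 0 0 0",
)

```text
time: 9.47
ee_pos: [465.1, -468.0, 226.4]
orientation: [0.056, 0.998, -0.0, 0.0]
contact_force: [0.0, -1.3, 0.1]
grip_width: -0.0
grasp_force: 0.0
```

```bash
python3 st.py; python3 - <<'E'
from h import *
snap('top','t2'); w,_=snap('wrist','w3')
im=cv2.imread('pics/t2.png');a=cv2.resize(im[195:260,295:380],None,fx=9,fy=9,interpolation=cv2.INTER_CUBIC)
cv2.imwrite('pics/c2.png',a)
E
```

```text
[-0.91  0.43  1.45 -0.    1.26 -2.36] [ 465.1 -468.   226.4] r 104.4 ang 264.5 yaw+180 263.6 [ 0.  -1.3  0.1]
```

View pics/w3.png

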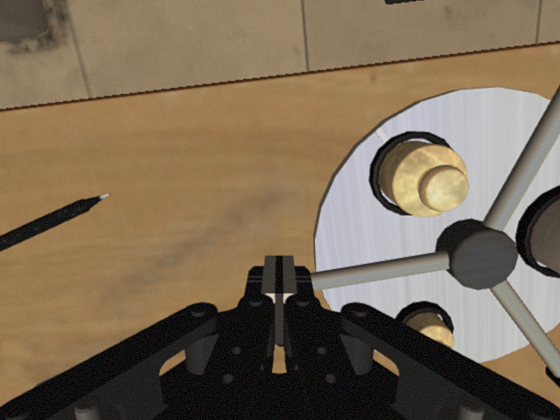

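The wrist view shows the wheel riding ahead of the finger: spoke 1 runs from (315,281) to (440,260), and spoke 0 runs up-right from (490,225) to (558,95).

```bash
python3 - <<'E'
from fit import *
m=arm.camera_model('wrist')
for n,a,b,k in(('s1',(440,260),(315,281),180),('s0',(496,222),(560,98),60),('s2',(497,289),(545,362),300)):
    A,B=ray(m,a,41),ray(m,b,41);d=B-A;g=np.degrees(np.arctan2(d[1],d[0]));print(n,A.round(),B.round(),'w0 at',(g-k)%360)
    print([np.degrees(np.arctan2(*(q[:2]-[475,-364])[::-1]))-k for q in(B,)])
fit([('p1',(444,187),55,66),('h1',(482,248),0,48),('h1',(315,281),90,41),('h1',(440,260),22,41)],m,(475,-364,93,106))
E
```

```text
s1 [ 474. -383.   41.] [ 479. -449.   41.] w0 at 94.30998826544692
[np.float64(-267.4883625575974)]
s0 [ 456. -356.   41.] [ 400. -333.   41.] w0 at 97.18238476236874
[np.float64(97.37690856446503)]
s2 [ 494. -353.   41.] [ 546. -321.   41.] w0 at 91.56515453477243
[np.float64(-268.71935033677397)]
[ 470.6 -361.7   97.4  106. ] to go 8.6 [[0.0, -2.6], [9.4, 7.8], [-3.4, 6.1], [-0.2, -0.6]]
```

View pics/c2.png

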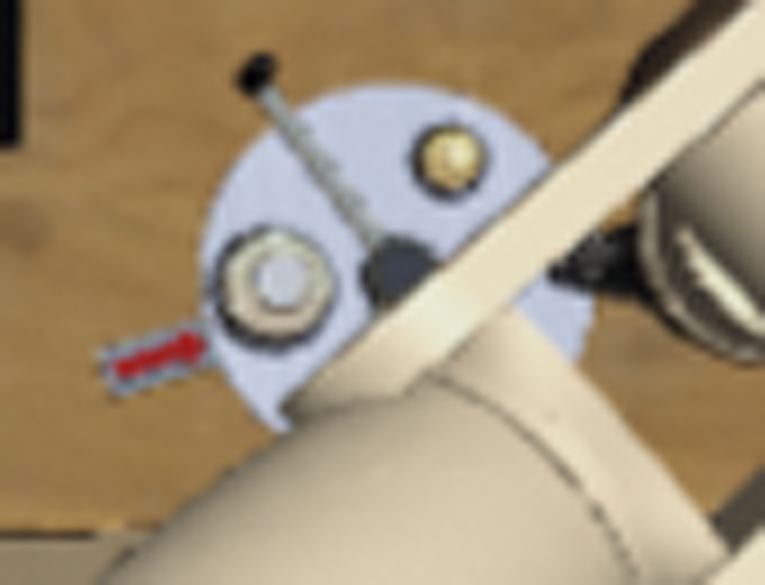

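The silvery weight is now at crop (275,285), still a little short (clockwise) of the pointer line. The top-left handle is at (256,73).

```bash
python3 - <<'E'
from fit import *
m=arm.camera_model('top')
g=lambda x,y:(295+(x+.5)/9-.5,195+(y+.5)/9-.5)
c=(398,278)
fit([('h2',g(256,68),105,80),('p2',g(449,160),55,38),('p0',g(270,290),55,32),('tip',g(162,356),106,12),('tip',g(*c),0,24)],m,(474,-366,93,106))
fit([('h2',g(256,68),105,80),('tip',g(162,356),106,12),('tip',g(*c),0,24)],m,(474,-366,93,106))
fit([('p0',g(281,278),55,77),('tip',g(162,356),106,12),('tip',g(*c),0,24)],m,(474,-366,93,106))
E
```

```text
[ 474.1 -366.3   95.6  106.3] to go 10.7 [[0.3, -0.1], [-0.1, -0.3], [0.2, 0.3], [-0.1, 0.0], [-0.2, 0.0]]
[ 474.4 -366.8   96.5  106.4] to go 9.8 [[0.1, 0.1], [0.0, -0.0], [-0.1, -0.1]]
[ 474.2 -366.5   93.6  106.3] to go 12.7 [[0.2, -0.0], [-0.1, 0.0], [-0.2, 0.0]]
```

Request:
arm_command(
  rows="-.055 .001 0 0 0 -.008 0;-.055 .001 0 0 0 -.008 0;-.055 .001 0 0 0 -.008 0;-.055 .001 0 0 0 -.008 0;-.055 .001 0 0 0 -.008 0;-.055 .001 0 0 0 -.008 0;0 0 0 0 0 0 0;0 0 0 0 0 0 0;.1 0 0 0 0 0 0;.15 0 0 0 0 0 0;0 0 -.4 0 0 0 0;0 0 -.6 0 0 0 0;0 0 -.6 0 0 0 0;0 0 -.6 0 0 0 0;-.2 0 -.6 0 0 0 0;-.2 0 -.2 0 0 0 0;0 0 0 0 0 0 0;0 0 0 0 0 0 0",
)

```text
time: 11.07
ee_pos: [488.4, -468.4, 376.3]
orientation: [-0.02, 1.0, -0.0, 0.0]
contact_force: [0.1, 0.2, 0.1]
grip_width: 0.2
grasp_force: 0.0
```

```bash
python3 st.py; python3 - <<'E'
from h import *
snap('wrist','w4');snap('top','t3')
E
```

```text
[-0.88  0.37  1.22 -0.    1.55 -2.49] [ 488.4 -468.4  376.3] r 105.2 ang 277.3 yaw+180 272.3 [0.1 0.2 0.1]
```

View pics/w4.png

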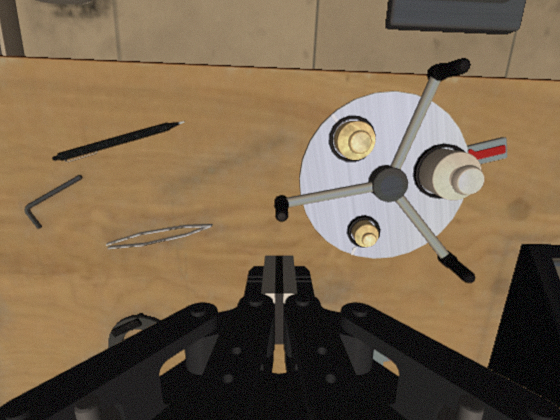

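The wrist view shows the silvery weight (knob at (468,181)) nearly in front of the pointer (tail at about (506,149)), with the handles at (281,207), (450,68) and (458,266). The arm is clear.

```bash
python3 - <<'E'
from fit import *
m=arm.camera_model('wrist')
O=[('h0',(461,67),105,80),('h0',(435,73),105,29),('h1',(282,214),105,80),('h1',(281,201),105,29),('h2',(468,275),105,80),('h2',(444,256),105,29),('p0',(468,181),55,79),('p1',(361,139),55,66),('p2',(369,240),55,54),('tip',(505,149.5),128,12)]
fit(O,m,(474,-366,104,106)); fit(O[6:],m,(474,-366,104,106)); fit(O[:6]+O[9:],m,(474,-366,104,106))
# same with pointer from red mid
fit(O[:9]+[('tip',(490,153.5),110,12)],m,(474,-366,104,106))
im=cv2.imread('pics/t3.png');cv2.imwrite('pics/c3.png',cv2.resize(im[195:260,295:380],None,fx=9,fy=9,interpolation=cv2.INTER_CUBIC))
w=cv2.imread('pics/w4.png');cv2.imwrite('pics/cw4.png',cv2.resize(w[45:285,265:525],None,fx=2.4,fy=2.4,interpolation=cv2.INTER_CUBIC))
E
```

```text
[ 474.1 -362.6  102.9  105.5] to go 2.6 [[4.6, -2.9], [-0.8, -0.6], [-1.9, 1.6], [-1.2, -0.7], [1.6, 4.3], [-1.6, -0.2], [2.2, 0.3], [-0.3, 1.9], [-0.3, -0.1], [0.8, -0.0]]
[ 473.5 -363.2  102.5  105.2] to go 2.7 [[1.6, 0.0], [-0.5, 0.8], [-1.2, -0.8], [0.4, -0.0]]
[ 474.6 -362.3  103.   105.7] to go 2.7 [[4.8, -2.4], [-0.6, -0.2], [-1.5, 2.2], [-0.9, -0.2], [2.0, 4.6], [-1.3, 0.1], [1.0, -0.0]]
[ 474.1 -362.3  103.   105.5] to go 2.5 [[5.1, -3.0], [-0.4, -0.7], [-1.5, 1.6], [-0.9, -0.7], [2.0, 4.2], [-1.3, -0.3], [2.6, 0.2], [0.1, 1.9], [0.1, -0.1], [-2.0, 0.0]]
```

View pics/c3.png

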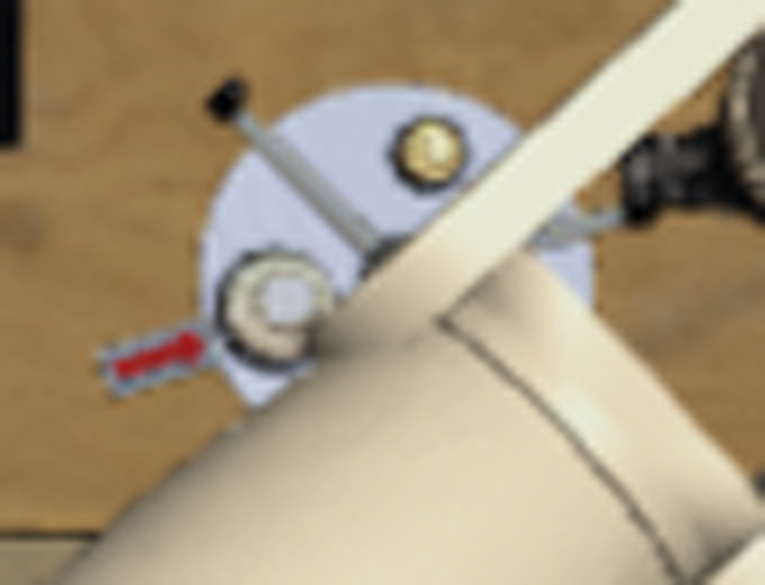

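View pics/cw4.png

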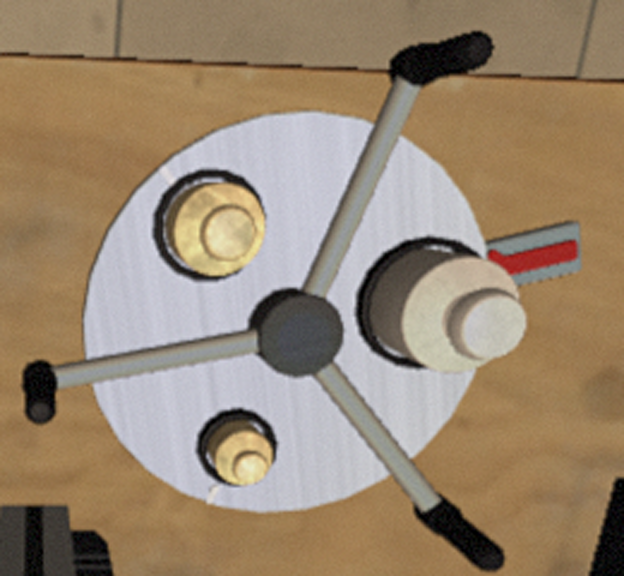

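Wrist and top views put the remaining turn at about 1–2.7°, so I'll push another 2.2°, reversing the retreat to reach the same contact pose first.

Request:
arm_command(
  rows=".2 0 0 0 0 0 0;.2 0 .2 0 0 0 0;0 0 .6 0 0 0 0;0 0 .6 0 0 0 0;0 0 .6 0 0 0 0;0 0 .6 0 0 0 0;0 0 .4 0 0 0 0;0 0 0 0 0 0 0;-.1 0 0 0 0 0 0;-.1 0 0 0 0 0 0;-.05 0 0 0 0 0 0;-.03 0 0 0 0 -.004 0;-.03 .001 0 0 0 -.004 0;-.02 0 0 0 0 -.004 0;0 0 0 0 0 0 0;0 0 0 0 0 0 0",
)

```text
time: 12.5
ee_pos: [485.4, -468.4, 226.3]
orientation: [-0.039, 0.999, -0.0, 0.0]
contact_force: [-0.8, 0.1, -0.6]
grip_width: 0.1
grasp_force: 0.0
```

Request:
arm_command(
  rows=".1 0 0 0 0 0 0;.15 0 0 0 0 0 0;0 0 -.4 0 0 0 0;0 0 -.6 0 0 0 0;0 0 -.6 0 0 0 0;0 0 -.6 0 0 0 0;-.2 0 -.6 0 0 0 0;-.2 0 -.2 0 0 0 0;0 0 0 0 0 0 0;0 0 0 0 0 0 0",
)

```text
time: 13.33
ee_pos: [492.5, -467.8, 376.2]
orientation: [-0.039, 0.999, -0.0, 0.0]
contact_force: [-0.1, 0.5, -0.8]
grip_width: -0.3
grasp_force: 0.0
```

```bash
python3 st.py; python3 - <<'E'
from h import *
snap('wrist','w5');w=cv2.imread('pics/w5.png');cv2.imwrite('pics/cw5.png',cv2.resize(w[45:285,265:525],None,fx=2.4,fy=2.4,interpolation=cv2.INTER_CUBIC))
E
```

```text
[-0.87  0.38  1.21 -0.    1.55 -2.52] [ 492.5 -467.8  376.2] r 105.3 ang 279.5 yaw+180 274.5 [-0.1  0.5 -0.8]
```

View pics/cw5.png

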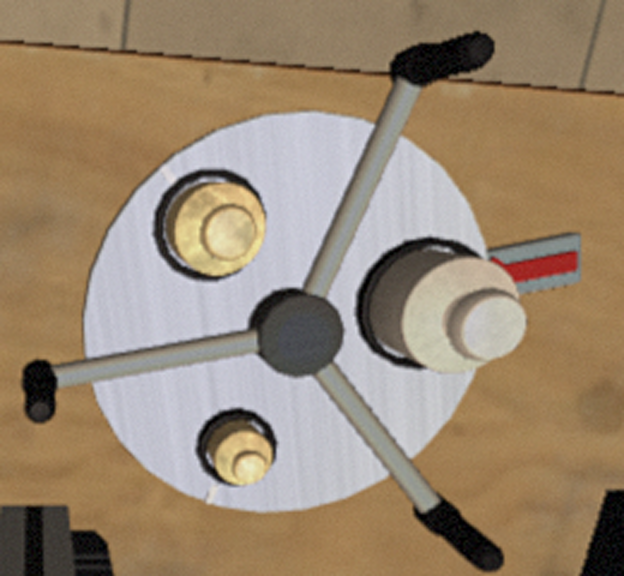

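The wheel has turned about 2.2° with the tool: in the crop the pointer's tail is now at about (579,258), in line with the hub (300,332) and the large pocket (415,303).

```bash
python3 - <<'E'
from fit import *
m=arm.camera_model('wrist')
O=[('h0',(461,67),105,80),('h0',(435,73),105,29),('h1',(282,214),105,80),('h1',(281,201),105,29),('h2',(468,275),105,80),('h2',(444,256),105,29),('p0',(468,181),55,79),('p1',(361,139),55,66),('p2',(369,240),55,54),('tip',(505.8,152.8),128,12)]
fit(O,m,(474,-366,104,106));fit(O[6:],m,(474,-366,104,106))
# independent: pocket 0 rim top ellipse centre, disc centre
g=lambda x,y:(265+(x+.5)/2.4-.5,45+(y+.5)/2.4-.5)
d=ray(m,g(287,312),24);T=ray(m,g(579,258),12);u=T-d;print(d,np.hypot(*u[:2]),np.degrees(np.arctan2(u[1],u[0])))
for n,p,k in(('m1',(168,173),120),('m2',(211,497),240)):
    q=ray(m,g(*p),24)-d;print(n,np.hypot(*q[:2]),(np.degrees(np.arctan2(q[1],q[0]))-k)%360)
E
```

```text
[ 474.4 -362.7  105.1  106.2] to go 1.0 [[4.7, -2.8], [-0.7, -0.6], [-1.7, 1.5], [-1.0, -0.7], [1.7, 4.2], [-1.5, -0.3], [2.2, 0.3], [-0.2, 2.0], [-0.1, -0.1], [0.1, -0.0]]
[ 473.8 -363.1  104.7  105.9] to go 1.1 [[1.9, -0.1], [-0.2, 0.9], [-0.8, -0.9], [-0.1, -0.0]]
[ 468.81758451 -362.68971417   24.        ] 126.58168991783677 103.99585150458478
m1 75.88297348588019 107.85105280976546
m2 87.0509585916764 107.1725634685736
```

```bash
python3 -c "
from cell import arm
print(arm.close_job())"
```

```text
the job is handed in; nothing more can be done
None
```

I turned the carousel about 134° counter-clockwise by its handle, and by my last measurement the large silvery weight stands within about 1° of the red pointer; the arm is clear and the job is handed in.

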